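# Empty the used stoppers from the two-bay caddy

## Task

The discard tray is blocked by a small reagent bottle: move the bottle out, keeping it upright, and set it down standing wholly on the round rubber mat. Then pick up the two-bay caddy by its handle and tip the used stoppers from its open-ended shallow bay into the tray without touching them, while the steel adapters stay in the deep bay. Finally set the caddy down upright on the bench where it stood, and leave everything else alone.

Things in the scene. Friction and masses are not known exactly. Their poses are not given: they have to be found in the camera images.
- caddy: loose white plastic two-bay caddy, 84 (x) x 132 (y) mm, 160 g empty; origin at the centre of its underside, z up. Floor 4 mm thick. A divider 12 mm thick and 40 mm high runs along x at y = 0 and carries the handle; shallow bay on its +y side, deep bay on its -y side
- handle (a point): point in the caddy's handle, 70 mm above the underside: a flat upright plate 44 mm wide (caddy's x), 12 mm thick (y), from 40 to 88 mm above the underside; pinch it across y from above
- spout (a point): middle of the shallow bay's open end, 66 mm from the caddy's origin along its +y, 6 mm above the underside. Side walls 26 mm high, no end wall; the last 19 mm of the floor rise 3 mm to this edge. Stoppers start to slide at a tilt of about 30 to 40 degrees and leave over the edge at some 10 degrees more
- deep_bay (a point): middle of the deep bay's floor, 36 mm from the caddy's origin along its -y. Walls 40 mm high all round; along the divider's top a 3 mm lip overhangs this bay by 11 mm and keeps its parts in when the caddy leans towards the spout
- tray: fixed white enamel tray with a black rim, open on top, 220 (x) x 190 (y) x 28 mm high, walls and floor 5 mm thick; origin at the centre of its underside
- bottle: small loose white reagent bottle, at first standing in the tray, about 220 g, 132 mm high; body 56 mm across up to 85 mm, shoulder narrowing to a 26 mm neck at 100 mm, screw cap 34 mm across from 108 mm to 132 mm; origin at the centre of its underside, z up
- mat: round flat rubber mat fixed on the bench, 120 mm across, 4 mm thick; origin at the centre of its underside
- stopper1: used blue tube stopper in the shallow bay, 18 mm across, 15 mm high (a 10 mm skirt with a 13 mm plug on top), 12 g; origin at its centre
- stopper2: used blue tube stopper in the shallow bay, 18 mm across, 15 mm high (a 10 mm skirt with a 13 mm plug on top), 12 g; origin at its centre
- stopper3: used blue tube stopper in the shallow bay, 18 mm across, 15 mm high (a 10 mm skirt with a 13 mm plug on top), 12 g; origin at its centre
- adapter1: steel tube adapter, upright in the deep bay, 18 mm across, 26 mm high, 30 g; origin at its centre
- adapter2: steel tube adapter, upright in the deep bay, 18 mm across, 26 mm high, 30 g; origin at its centre
- jar: small white jar with lid, 42 mm across, 52 mm high, between the places of tray and mat; origin at the centre of its underside. Bystander
- tube_stand: one short capped tube upright in a grey round foot 28 mm across, 56 mm high, beyond the jar; origin at the centre of its underside. Bystander
- timer: white bench timer lying flat, 50 x 65 x 18 mm, near the robot on the left; origin at the centre of its underside. Bystander
- pen: pen lying along its y, 130 mm long, 10 mm thick, near the robot on the right; origin at the centre of its underside. Bystander
Not all that is in view belongs to the job. Leave any purple or turquoise look-alike of the caddy alone.

How it is judged:
By the outcome, as a careful person would: the job done as asked, in the order asked, and still so for the second after the job is handed in, with the robot touching nothing.
It also fails if it takes over 69 s, if anything falls off the work surface, if the arm or the gripper's body presses on something with over 40 N, if the wrist force passes 120 N, or if a joint passes its speed limit or range.

## Robot

A 6-joint arm with a two-finger parallel gripper is mounted at the origin on the work surface. World frame = base frame: x ahead of the robot, y to its left, z up, the work surface at z = 0. Lengths are in m, angles in rad, forces in N, time in s.
With the tool pointing down it reaches from about 0.35 to 0.85 m from the base axis. Payload 8.1 kg.
Tool frame: the origin (TCP) lies on the centre line of the jaws, within the pads' length; the fingertips stand 19 mm ahead of it and the grasp point (between the pads) is the TCP (robot.tips_ahead is the distance from the TCP to the fingertips, in m); y points along the fingers, z is the direction in which the jaws open and shut, and the axes are right-handed (so a half turn about y gives the same grasp; the last joint's range is limited). The gripper opens to 93 mm and grips with 3 to 60 N. Pads are 15 mm wide; open, the fingers measure 128 mm over their backs; the gripper's body (75 mm by 188 mm) begins 65 mm behind the grasp point.
Start: joints at [-1.347, 0.13, 1.488, -0, 1.523, -0.085], TCP at [0.182, -0.572, 0.238] pointing down, gripper open.
Joint ranges: [-2.96, 2.96], [-0.89, 2.26], [0.02, 2.5], [-1.34, 4.48], [0, 2.73], [-2.66, 2.66]. Speed limits (rad/s): [2.39, 2.39, 2.79, 3.14, 3.14, 3.14].

## Interface

Orientations are given as a rotation vector (axis times angle).
In Python, from plant import robot, imaging, models gives the robot as it stands.
- The arm moves only by the tool carry_out, never from a script. Its argument "motion" is one flat list of numbers, 7 for each row, row after row: the shift along the tool's x, y, z in m, then the turn, a rotation vector about the tool's x, y, z in degrees, then the opening, from -1 (shut) to 1 (fully open). A call has exactly 5 rows; each row shifts and turns the pose as measured when the row begins, along the tool's axes as they then stand; what a row does not reach is not made up. A row lasts 1/10 s, in which the tool goes at most 50 mm and 8.59 degrees, less where a joint would pass 70% of its speed; a pose out of reach is approached as far as the arm can. A call is refused whole if a number of a shift passes 0.05 or a number of a turn 8.59, either way. A call with a gripper value outside its range is refused whole. The fingers move at their own pace and stop on an object; "squeeze" is the grip in N (left out, the last holds). Time passes only in rows, so rows that do not move let the fingers close, or fill a call up. It gives the time, the measured TCP pose, the force and the opening at its end, in the units of the state.
- robot.read_state(): the state, without advancing time (a new reading comes with each control period).
- imaging.read_camera(name): name is "scene" or "top"; returns the picture (420x560x3 uint8, blue, green, red); there is no depth.
- imaging.camera_model(name): a dict with "K" (3x3 intrinsics, pixels), "position" and "orientation" of the camera in the world. Camera axes: x right, y down, z forward; pixel columns grow to the right and rows downward; lengths in m; the calibration is good to about 2 mm. A picture is of the moment at which its call begins. camera_model takes no time and is no camera call.
- robot.close_job(): hands the job in, once; it reports no verdict.
Trained networks look in the newest picture that a camera, given by its name, has taken for a name from the list of things; names that differ only in an ending like _2 or _b are one class to them, and where a whole thing is asked for, a point or a joint stands for the part that bears it (a point fixed in the world has none). Each returns a list of dicts, best first, with "confidence" (0 to 1); they miss things now and then, are a little off and sometimes report something else, mostly with a low value. They report only what shows in the picture. A call takes as long as a camera call. They do not tell look-alikes from the thing itself.
- models.outline_of(camera, thing): "pixels" (420x560 bool, what is visible of it) and "pixel" ([column, row] in pixels, amid what is visible of it).
The state is a dict: "t": time; "q": joint angles; "dq": joint speeds; "joint_torque": joint torques, N m; "tool_pos": TCP position; "orientation": TCP orientation; "force": force on the tool from outside, world axes, zero at the start; "wrist_torque": the same for the moment, N m; "opening": finger opening in m.
Only numpy, scipy, OpenCV 4.12 (cv2) and the standard library are available. Lean on these libraries where they do the work, as an engineer would, in place of code of your own. Each camera call takes 0.05 s, during which the arm holds its last target.

## Working session

There is one attempt and no reset: what is moved stays moved. The work goes in short steps, Python scripts to look and compute and a tool call to move; the robot and the scene stay as the last step left them, time stands still between calls to the robot, and variables do not carry over. Pictures are saved under pics/ and viewed, and the job is handed in when it is done.

Besides the shell and the picture viewer there is one more tool, called after "Request:" as a command line: name --argument value ..., lists and objects as JSON in quotes. carry_out: Moves the arm, as the interface text tells. Its arguments: {"type":"object","properties":{"motion":{"type":"array","items":{"type":"number"}},"squeeze":{"type":"number"}},"required":["motion"]}

```bash
ls; mkdir -p pics; python3 - <<'E'
from plant import robot, imaging, models
import cv2
for n in("scene","top"):
    im=imaging.read_camera(n); cv2.imwrite(f"pics/{n}0.png",im)
    m=imaging.camera_model(n); print(n,m)
s=robot.read_state(); print({k:s[k] for k in("t","q","tool_pos","orientation","force","opening")})
E
```

```text
pics
scene {'K': array([[451.37003462,   0.        , 281.507407  ],
       [  0.        , 451.37003462, 214.91040732],
       [  0.        ,   0.        ,   1.        ]]), 'position': array([1.04700967, 0.15528298, 0.8391083 ]), 'orientation': array([-1.48563869, -2.20484247,  0.7501056 ])}
top {'K': array([[465.24272262,   0.        , 288.03800094],
       [  0.        , 465.24272262, 210.58037265],
       [  0.        ,   0.        ,   1.        ]]), 'position': array([ 0.4103971 , -0.05464278,  1.27159831]), 'orientation': array([-2.18653876,  2.16892746, -0.06850898])}
{'t': 0.1, 'q': array([-1.34742271e+00,  1.31089625e-01,  1.48916756e+00, -6.62688649e-06,
        1.52298449e+00, -8.53750641e-02]), 'tool_pos': array([ 0.18224734, -0.57115162,  0.23669148]), 'orientation': array([-0.31991243,  2.05673192, -2.05331148]), 'force': array([ 0.63085553,  0.27230158, -0.79643302]), 'opening': 0.09319521046455295}
```

View pics/scene0.png

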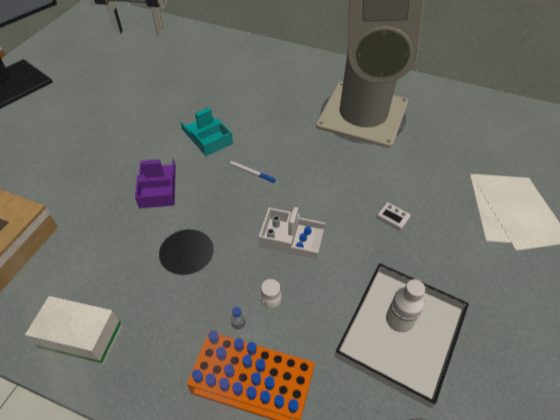

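View pics/top0.png

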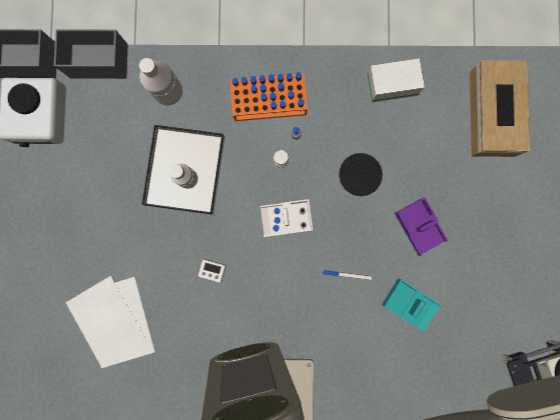

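```bash
cat > h.py <<'E'
import numpy as np, cv2
from scipy.spatial.transform import Rotation as R
from plant import robot, imaging, models
def cam(n):
    m=imaging.camera_model(n); return m["K"],np.array(m["position"]),R.from_rotvec(m["orientation"]).as_matrix()
def back(n,px,z):
    K,p,O=cam(n); px=np.atleast_2d(np.array(px,float))
    d=(O@np.linalg.inv(K)@np.c_[px,np.ones(len(px))].T).T
    return p+d*((z-p[2])/d[:,2])[:,None]
def proj(n,P):
    K,p,O=cam(n); c=(O.T@(np.atleast_2d(P)-p).T).T; u=(K@c.T).T; return u[:,:2]/u[:,2:]
def body(pose,pts):
    x,y,a,z=pose; c,s=np.cos(a),np.sin(a); pts=np.atleast_2d(np.array(pts,float))
    return pts@np.array([[c,s,0],[-s,c,0],[0,0,1]])+[x,y,z]
E
python3 - <<'E'
from h import *
for n in("scene","top"):
    im=imaging.read_camera(n); cv2.imwrite(f"pics/{n}_l.png",im)
    for t,z in(("caddy",.02),("bottle",.06),("mat",.004),("tray",.028),("jar",.052),("tube_stand",.05),("timer",.018),("handle",.07),("stopper1",.012),("adapter1",.02)):
        for o in models.outline_of(n,t)[:3]:
            m=o["pixels"].astype(np.uint8); ys,xs=np.nonzero(m)
            np.save(f"pics/{n}_{t}.npy",m) if o["confidence"]>.5 and 0 else 0
            print(n,t,round(o["confidence"],2),np.round(o["pixel"]),m.sum(),xs.min(),xs.max(),ys.min(),ys.max(),back(n,o["pixel"],z)[0].round(3))
im=cv2.imread("pics/top_l.png"); cv2.imwrite("pics/tc.png",cv2.resize(im[190:250,245:330],None,fx=9,fy=9,interpolation=cv2.INTER_CUBIC))
im=cv2.imread("pics/scene_l.png"); cv2.imwrite("pics/sc.png",cv2.resize(im[200:265,250:335],None,fx=9,fy=9,interpolation=cv2.INTER_CUBIC))
E
```

```text
scene caddy 0.94 [291. 234.] 2081 259 324 207 258 [ 0.489 -0.032  0.02 ]
scene caddy 0.9 [205. 131.] 1371 181 232 107 154 [ 0.257 -0.369  0.02 ]
scene caddy 0.78 [156. 184.] 1715 135 175 159 207 [ 0.474 -0.39   0.02 ]
scene bottle 0.64 [407. 308.] 1468 385 424 279 331 [0.593 0.242 0.06 ]
scene mat 0.8 [188. 251.] 1895 159 212 229 273 [ 0.606 -0.23   0.004]
scene tray 0.84 [404. 341.] 10099 334 468 263 406 [0.645 0.254 0.028]
scene jar 0.81 [268. 294.] 500 260 280 279 306 [ 0.661 -0.015  0.052]
scene tube_stand 0.62 [237. 317.] 242 231 244 306 328 [ 0.728 -0.051  0.05 ]
scene timer 0.81 [393. 214.] 535 377 409 203 229 [0.342 0.165 0.018]
scene handle 0.88 [291. 229.] 2030 259 324 207 257 [ 0.509 -0.026  0.07 ]
scene handle 0.77 [206. 132.] 1462 181 232 107 156 [ 0.31  -0.334  0.07 ]
scene handle 0.61 [158. 184.] 1712 135 175 159 207 [ 0.508 -0.352  0.07 ]
scene stopper1 0.45 [300. 237.] 56 299 306 233 241 [ 0.484 -0.012  0.012]
scene stopper1 0.42 [308. 229.] 53 304 311 226 233 [ 0.454 -0.004  0.012]
scene stopper1 0.32 [270. 231.] 49 268 274 229 236 [ 0.494 -0.082  0.012]
scene adapt
[... 639 characters left out ...]
tray 0.57 [184. 164.] 5478 142 225 125 214 [0.627 0.243 0.028]
top jar 0.79 [281. 157.] 244 274 289 149 167 [ 0.644 -0.021  0.052]
top tube_stand 0.48 [362. 174.] 1430 341 382 153 195 [ 0.6   -0.234  0.05 ]
top timer 0.73 [210. 271.] 435 199 225 260 281 [0.339 0.169 0.018]
top timer 0.41 [348. 274.] 146 325 371 271 278 [ 0.335 -0.2    0.018]
top handle 0.86 [421. 226.] 1687 396 447 197 255 [ 0.464 -0.383  0.07 ]
top handle 0.63 [409. 304.] 1553 383 440 279 330 [ 0.264 -0.35   0.07 ]
top handle 0.57 [284. 220.] 1433 261 312 200 236 [ 0.475 -0.029  0.07 ]
top stopper1 0.18 [212. 271.] 480 199 225 259 282 [0.34  0.163 0.012]
top adapter1 0.16 [184. 168.] 5466 142 224 124 214 [0.619 0.245 0.02 ]
```

View pics/tc.png

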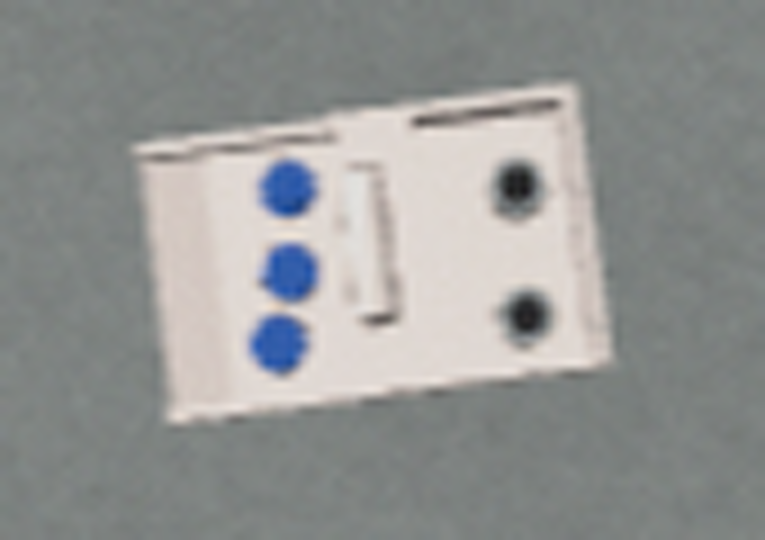

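View pics/sc.png

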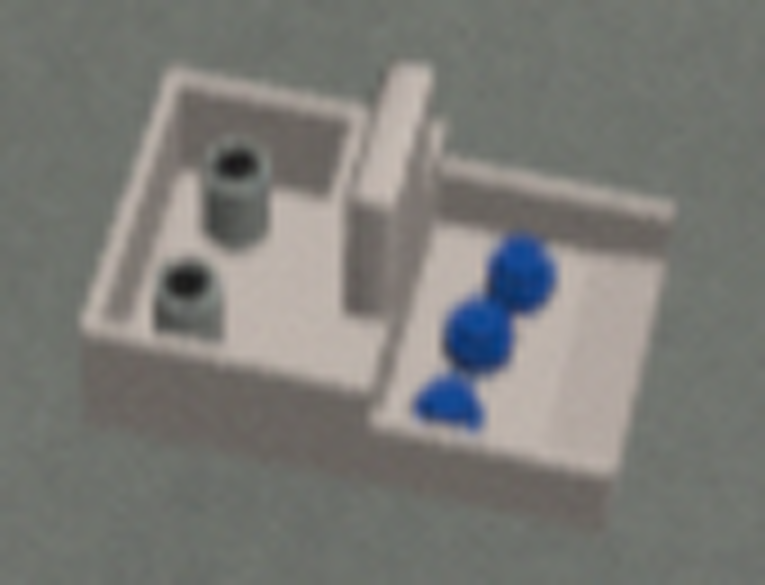

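```bash
python3 - <<'E'
from h import *
for n,(x0,x1,y0,y1) in {"top":(135,230,118,220),"scene":(330,475,258,410)}.items():
    im=cv2.imread(f"pics/{n}_l.png"); f=6 if n=="top" else 4
    cv2.imwrite(f"pics/{n}_tray.png",cv2.resize(im[y0:y1,x0:x1],None,fx=f,fy=f,interpolation=cv2.INTER_CUBIC))
from scipy.optimize import least_squares
h=.042;l=.066
T=[((132,147),(h,l,.026)),((168,422),(-h,l,.026)),((577,85),(h,-l,.04))]
S=[((172,65),(-h,-l,.04)),((85,322),(h,-l,.04)),((675,208),(-h,l,.026)),((612,475),(h,l,.026)),((605,530),(h,l,0)),((85,425),(h,-l,0)),
 ((393,65),(-.022,-.006,.088)),((432,67),(-.022,.006,.088)),((347,195),(.022,-.006,.088)),((388,203),(.022,.006,.088))]
tp=np.array([(np.array(a)+.5)/9-.5+[245,190] for a,_ in T]); sp=np.array([(np.array(a)+.5)/9-.5+[250,200] for a,_ in S])
tb=[b for _,b in T]; sb=[b for _,b in S]
f=lambda p:np.r_[(proj("top",body((*p,0),tb))-tp).ravel(),(proj("scene",body((*p,0),sb))-sp).ravel()]
r=least_squares(f,[.48,-.035,0]); print(r.x,np.degrees(r.x[2])); print(f(r.x).round(1))
for n,ff in(("top",lambda p:f(p)[:6]),("scene",lambda p:f(p)[6:])): print(n,least_squares(ff,r.x).x)
E
```

```text
[ 0.48365253 -0.03242039  0.13310041] 7.626091483418448
[-0.2 -0.4 -0.5  0.1 -0.8 -0.1 -0.3  0.2 -0.8  0.7  0.2 -0.3 -0.1  0.1
 -0.2  0.6 -0.3 -0.4 -0.6 -1.4  0.5 -0.5 -0.3 -0.1  0.8  0.1]
top [ 0.48326401 -0.03376095  0.13235648]
scene [ 0.48380461 -0.03212721  0.13317695]
```

View pics/top_tray.png

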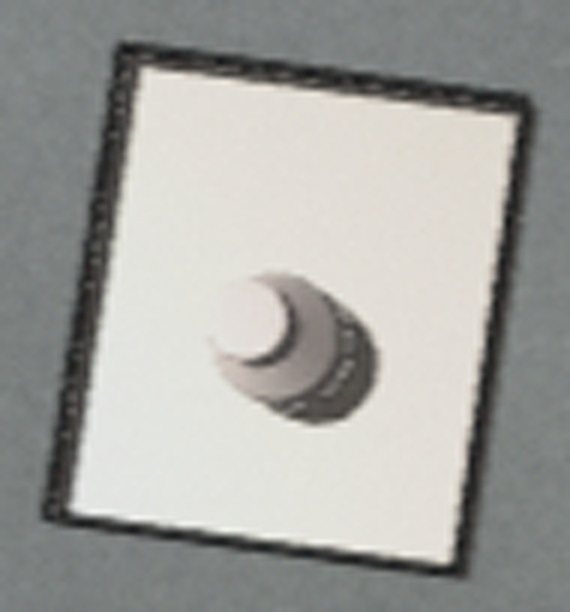

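View pics/scene_tray.png

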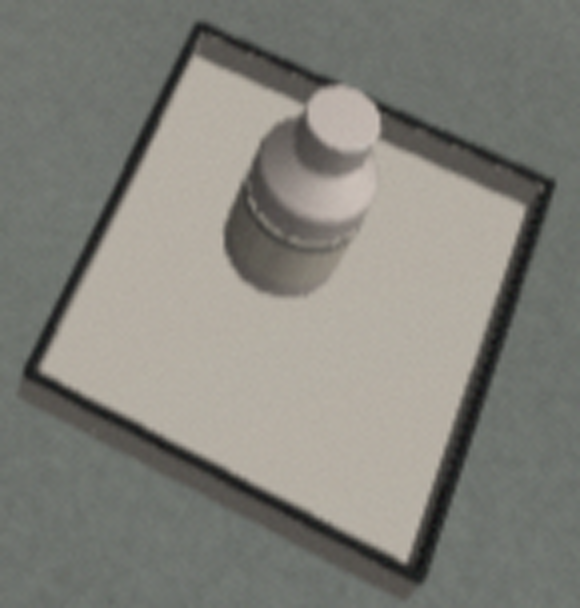

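```bash
python3 - <<'E'
from h import *
from scipy.optimize import least_squares
print([a for a in dir(robot) if a[0]!='_'],robot.tips_ahead)
tp=(np.array([(118,43),(535,97),(465,577),(42,520)])+.5)/6-.5+[135,118]
sp=(np.array([(200,22),(555,183),(420,580),(28,375)])+.5)/4-.5+[330,258]
print(back("top",tp,.028).round(3),back("scene",sp,.028).round(3),sep="\n")
h,l=.11,.095
tb=[(h,l,.028),(h,-l,.028),(-h,-l,.028),(-h,l,.028)]; sb=[(-h,-l,.028),(-h,l,.028),(h,l,.028),(h,-l,.028)]
f=lambda p:np.r_[(proj("top",body((*p,0),tb))-tp).ravel(),(proj("scene",body((*p,0),sb))-sp).ravel()]
r=least_squares(f,[.63,.245,0]);print(r.x,f(r.x).round(1))
print("cap",back("top",(np.array([249,320])+.5)/6-.5+[135,118],.137),back("scene",(np.array([344,120])+.5)/4-.5+[330,258],.137))
for n in("top","scene"):
    im=cv2.imread(f"pics/{n}_l.png").astype(int)
    m=(im.max(2)<60).astype(np.uint8)
    k,lab,st,c=cv2.connectedComponentsWithStats(m)
    j=np.argmin(np.hypot(*(c-np.array([361,174] if n=="top" else [187,251])).T)); 
    cs,_=cv2.findContours((lab==j).astype(np.uint8),0,1); P=back(n,max(cs,key=len)[:,0,:],.004)[:,:2]
    print("mat",st[j],cv2.minEnclosingCircle(P.astype(np.float32)))
s=robot.read_state(); O=R.from_rotvec(s["orientation"]).as_matrix(); print(O.round(3))
E
```

```text
['IKError', 'close_job', 'read_state', 'tips_ahead'] 0.019
[[0.735 0.327 0.028]
 [0.711 0.137 0.028]
 [0.493 0.164 0.028]
 [0.517 0.355 0.028]]
[[0.493 0.169 0.028]
 [0.518 0.357 0.028]
 [0.734 0.328 0.028]
 [0.711 0.143 0.028]]
[ 0.61414053  0.24800599 -0.12697877] [-0.4 -0.  -1.1  0.1 -1.3  0.1 -0.5  0.1 -0.8 -0.4 -0.3 -0.6  0.3  0.7
 -1.6 -0.5]
cap [[0.59119552 0.23618783 0.137     ]] [[0.59317904 0.23900949 0.137     ]]
mat [ 340  153   42   43 1413] ((0.6068515777587891, -0.23635609447956085), 0.058856599032878876)
mat [ 159  230   54   44 1836] ((0.6088863611221313, -0.2355044186115265), 0.058636873960494995)
[[-0.953  0.     0.304]
 [-0.304 -0.    -0.953]
 [-0.    -1.     0.   ]]
```

```bash
python3 - <<'E'
from h import *
C=np.array([[0,0,-1],[-1,0,0],[0,1,0]],float) # columns: tool x,y,z in flange
for psi in (7.6,20,30):
 for sgn in(1,-1):
  for th in(45,60):
   for j1 in(25,35):
    for p in (80,105):
     zt=sgn
     base=R.from_euler('z',psi,degrees=True).as_matrix()
     # upright tool: z = sgn*caddy y, y=-z
     z=np.array([0,sgn,0.]);y=np.array([0,0,-1.]);x=np.cross(y,z)
     T=base@R.from_euler('x',-th,degrees=True).as_matrix()@np.c_[x,y,z]
     W=R.from_euler('z',j1,degrees=True)*R.from_euler('y',p,degrees=True)
     e=(W.inv()*R.from_matrix(T@C.T)).as_euler('ZYZ',degrees=True)
     alt=((e[0]+180),-e[1],(e[2]+180)) if e[1]<0 else e
     print(psi,sgn,th,j1,p,np.round(alt))
E
```

```text
7.6 1 45 25 80 [-46. 109. -85.]
7.6 1 45 25 105 [-42.  91. -67.]
7.6 1 45 35 80 [-44. 116. -77.]
7.6 1 45 35 105 [-39.  98. -60.]
7.6 1 60 25 80 [-62. 110. -90.]
7.6 1 60 25 105 [-56.  97. -68.]
7.6 1 60 35 80 [-61. 119. -85.]
7.6 1 60 35 105 [-53. 105. -63.]
7.6 -1 45 25 80 [-46. 109.  95.]
7.6 -1 45 25 105 [-42.  91. 113.]
7.6 -1 45 35 80 [-44. 116. 103.]
7.6 -1 45 35 105 [-39.  98. 120.]
7.6 -1 60 25 80 [-62. 110.  90.]
7.6 -1 60 25 105 [-56.  97. 112.]
7.6 -1 60 35 80 [-61. 119.  95.]
7.6 -1 60 35 105 [-53. 105. 117.]
20 1 45 25 80 [-46. 101. -94.]
20 1 45 25 105 [-45.  83. -76.]
20 1 45 35 80 [-46. 108. -87.]
20 1 45 35 105 [-43.  90. -69.]
20 1 60 25 80 [-61.  99. -96.]
20 1 60 25 105 [-60.  87. -75.]
20 1 60 35 80 [-62. 108. -91.]
20 1 60 35 105 [-57.  95. -69.]
20 -1 45 25 80 [-46. 101.  86.]
20 -1 45 25 105 [-45.  83. 104.]
20 -1 45 35 80 [-46. 108.  93.]
20 -1 45 35 105 [-43.  90. 111.]
20 -1 60 25 80 [-61.  99.  84.]
20 -1 60 25 105 [-60.  87. 105.]
20 -1 60 35 80 [-62. 108.  89.]
20 -1 60 35 105 [-57.  95. 111.]
30 1 45 25 80 [ -45.   94. -101.]
30 1 45 25 105 [-47.  76. -83.]
30 1 45 35 80 [-46. 101. -94.]
30 1 45 35 105 [-45.  83. -76.]
30 1 60 25 80 [ -60.   91. -101.]
30 1 60 25 105 [-62.  78. -79.]
30 1 60 35 80 [-61.  99. -96.]
30 1 60 35 105 [-60.  87. -75.]
30 -1 45 25 80 [-45.  94.  79.]
30 -1 45 25 105 [-47.  76.  97.]
30 -1 45 35 80 [-46. 101.  86.]
30 -1 45 35 105 [-45.  83. 104.]
30 -1 60 25 80 [-60.  91.  79.]
30 -1 60 25 105 [-62.  78. 101.]
30 -1 60 35 80 [-61.  99.  84.]
30 -1 60 35 105 [-60.  87. 105.]
```

Request:
carry_out --motion '[0,0,0,0,5,0,1,0,0,0,0,5,0,1,-0.028,0,-0.041,0,0,0,1,-0.028,0,-0.041,0,0,0,1,-0.028,0,-0.041,0,0,0,1]'

```text
t: 1.7
tool_pos: [0.2484, -0.4395, 0.2348]
orientation: [-0.131, 2.163, -2.158]
force: [0.4, 0.4, 0.1]
opening: 0.0926
```

Request:
carry_out --motion '[-0.028,0,-0.041,0,0,0,1,-0.028,0,-0.041,0,0,0,1,-0.028,0,-0.041,0,0,0,1,-0.028,0,-0.041,0,0,0,1,-0.028,0,-0.041,0,0,0,1]'

```text
t: 2.2
tool_pos: [0.3627, -0.2164, 0.2356]
orientation: [-0.125, 2.162, -2.16]
force: [0.9, -0.6, -0.3]
opening: 0.093
```

```bash
cat >> h.py <<'E'
def upr(psi):  # tool down, tool z = -caddy y for caddy yaw psi(deg)
    c,s=np.cos(np.radians(psi)),np.sin(np.radians(psi))
    z=np.array([s,-c,0]);y=np.array([0,0,-1.]);return np.c_[np.cross(y,z),y,z]
def go(target,T=None):
    s=robot.read_state();O=R.from_rotvec(s["orientation"]).as_matrix();p=np.array(s["tool_pos"])
    d=O.T@(np.array(target)-p)
    print("t",round(s["t"],2),"pos",p.round(4),"op",round(s["opening"],4),"F",np.round(s["force"],1),"q",np.degrees(s["q"]).round(0))
    print("shift tool",d.round(4),"norm",np.linalg.norm(d).round(4),end=" ")
    if T is not None: print("turn",np.degrees(R.from_matrix(O.T@T).as_rotvec()).round(2),end="")
    print()
E
python3 -c "
from h import *
go((.592,.238,.237),upr(7.6))"
```

```text
t 2.2 pos [ 0.3627 -0.2164  0.2356] op 0.093 F [ 0.9 -0.6 -0.3] q [-38. -21. 112.   0.  89.  45.]
shift tool [-0.2805 -0.0009 -0.4248] norm 0.509 turn [ 0.03 -0.94 -0.06]
```

Request:
carry_out --motion '[-0.028,0,-0.041,0,0,0,1,-0.028,0,-0.041,0,0,0,1,-0.028,0,-0.041,0,0,0,1,-0.028,0,-0.041,0,0,0,1,-0.028,0,-0.041,0,0,0,1]'

```text
t: 2.7
tool_pos: [0.4775, 0.006, 0.238]
orientation: [-0.117, 2.156, -2.161]
force: [0.5, -0.2, 0.1]
opening: 0.0932
```

Request:
carry_out --motion '[-0.028,0,-0.041,0,0,0,1,-0.028,0,-0.041,0,0,0,1,-0.028,0,-0.041,0,0,0,1,-0.028,0,-0.041,0,0,0,1,0,0,0,0,0,0,1]'

```text
t: 3.2
tool_pos: [0.5696, 0.1889, 0.2376]
orientation: [-0.122, 2.154, -2.156]
force: [-0.3, 0.1, 0.1]
opening: 0.0934
```

```bash
python3 -c "
from h import *
go((.592,.238,.126),upr(7.6))"
```

```text
t 3.2 pos [0.5696 0.1889 0.2376] op 0.0934 F [-0.3  0.1  0.1] q [14.  7. 86. -0. 87. 97.]
shift tool [-0.0272  0.1118 -0.0462] norm 0.124 turn [-0.1  -0.65 -0.48]
```

Request:
carry_out --motion '[-0.014,0,-0.023,0,0,0,1,-0.013,0,-0.023,0,0,0,1,0,0.02,0,0,0,0,1,0,0.02,0,0,0,0,1,0,0,0,0,0,0,1]'

```text
t: 3.7
tool_pos: [0.592, 0.2402, 0.1964]
orientation: [-0.125, 2.151, -2.156]
force: [0.1, 0.9, -0.8]
opening: 0.0929
```

```bash
python3 -c "
from h import *
go((.592,.238,.126),upr(7.6))
for n,(x0,x1,y0,y1) in {'top':(135,275,98,220),'scene':(330,475,218,370)}.items():
    im=imaging.read_camera(n); cv2.imwrite(f'pics/{n}_b1.png',cv2.resize(im[y0:y1,x0:x1],None,fx=3,fy=3))
a=cv2.imread('pics/top_b1.png');b=cv2.imread('pics/scene_b1.png');a=cv2.resize(a,(int(a.shape[1]*b.shape[0]/a.shape[0]),b.shape[0]));c=np.hstack([a,b]);cv2.imwrite('pics/b1.png',cv2.resize(c,None,fx=.8,fy=.8))"
```

```text
t 3.7 pos [0.592  0.2402 0.1964] op 0.0929 F [ 0.1  0.9 -0.8] q [ 18.  14.  82.  -0.  83. 101.]
shift tool [0.0008 0.0704 0.002 ] norm 0.0705 turn [-0.16 -0.49 -0.46]
```

View pics/b1.png

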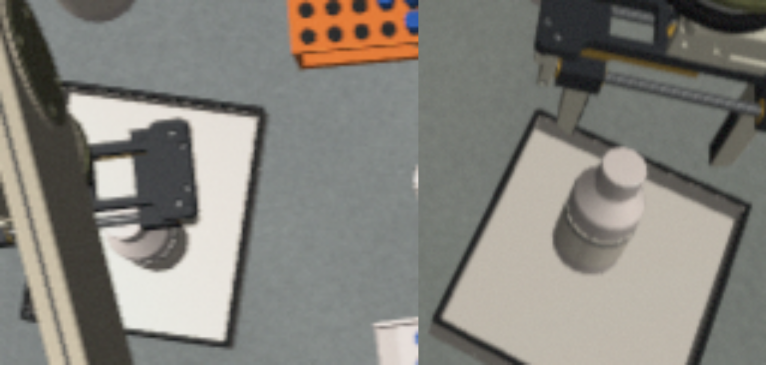

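Request:
carry_out --motion '[0,0.02,0,0,0,0,1,0,0.02,0,0,0,0,1,0,0.02,0,0,0,0,1,0,0.01,0.002,0,0,0,1,0,0,0,0,0,0,1]'

```text
t: 4.3
tool_pos: [0.5994, 0.2371, 0.138]
orientation: [-0.103, 2.148, -2.146]
force: [0.4, -0.4, 0.3]
opening: 0.0929
```

```bash
python3 -c "
from h import *
go((.592,.238,.126),upr(7.6))
im=imaging.read_camera('scene'); cv2.imwrite('pics/b2.png',cv2.resize(im[200:380,300:490],None,fx=3.2,fy=3.2))"
```

```text
t 4.3 pos [0.5994 0.2371 0.138 ] op 0.0929 F [ 0.4 -0.4  0.3] q [ 17.  17.  85.  -0.  77. 100.]
shift tool [ 0.0075  0.0118 -0.0018] norm 0.0141 turn [-0.02 -0.66 -1.44]
```

View pics/b2.png

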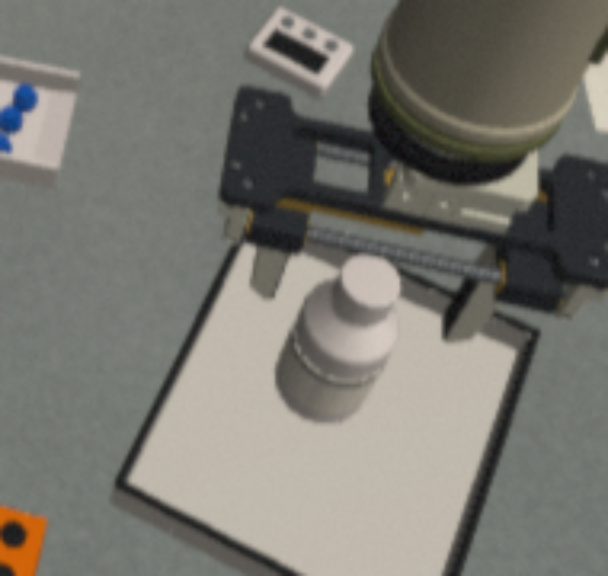

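Request:
carry_out --motion '[0.004,0.006,-0.001,0,0,-1.4,1,0.004,0.006,-0.001,0,0,0,1,0,0,0,0,0,0,1,0,0,0,0,0,0,1,0,0,0,0,0,0,1]' --squeeze 25

```text
t: 4.85
tool_pos: [0.5933, 0.2391, 0.1305]
orientation: [-0.125, 2.158, -2.155]
force: [-0.5, 0.8, -0.4]
opening: 0.0931
```

```bash
python3 -c "
from h import *
go((.592,.238,.126),upr(7.6))"
```

```text
t 4.85 pos [0.5933 0.2391 0.1305] op 0.0931 F [-0.5  0.8 -0.4] q [ 17.  17.  85.   0.  77. 100.]
shift tool [0.0014 0.0045 0.0009] norm 0.0048 turn [ 0.07 -0.67 -0.31]
```

Close the fingers.

Request:
carry_out --motion '[0.001,0.005,0.001,0,0,0,1,0,0.002,0,0,0,0,0.3,0,0,0,0,0,0,-1,0,0,0,0,0,0,-1,0,0,0,0,0,0,-1]' --squeeze 25

```text
t: 5.35
tool_pos: [0.5925, 0.238, 0.1232]
orientation: [-0.124, 2.158, -2.155]
force: [0.3, -0.7, -0.1]
opening: 0.0655
```

Request:
carry_out --motion '[0,0,0,0,0,0,-1,0,0,0,0,0,0,-1,0,0,0,0,0,0,-1,0,0,0,0,0,0,-1,0,0,0,0,0,0,-1]' --squeeze 25

```text
t: 5.85
tool_pos: [0.5927, 0.2381, 0.1235]
orientation: [-0.124, 2.158, -2.154]
force: [0.2, -0.6, 0.1]
opening: 0.0336
```

```bash
python3 -c "
from h import *
go((.592,.238,.126),upr(7.6))"
```

```text
t 5.85 pos [0.5927 0.2381 0.1235] op 0.0336 F [ 0.2 -0.6  0.1] q [ 17.  17.  86.   0.  76. 100.]
shift tool [ 0.0007 -0.0025 -0.    ] norm 0.0026 turn [ 0.08 -0.66 -0.36]
```

Request:
carry_out --motion '[0,-0.01,0,0,0,0,-1,0,-0.02,0,0,0,0,-1,0,-0.03,0,0,0,0,-1,0,-0.03,0,0,0,0,-1,0,-0.02,0,0,0,0,-1]'

```text
t: 6.35
tool_pos: [0.5881, 0.2366, 0.2322]
orientation: [-0.138, 2.16, -2.163]
force: [0.9, 0.2, -1.6]
opening: 0.0336
```

```bash
python3 -c "
from h import *
go((.608,-.236,.235),upr(7.6))
im=imaging.read_camera('scene'); cv2.imwrite('pics/b3.png',cv2.resize(im[180:380,290:490],None,fx=3,fy=3))"
```

```text
t 6.35 pos [0.5881 0.2366 0.2322] op 0.0336 F [ 0.9  0.2 -1.6] q [ 17.  13.  79.   0.  88. 100.]
shift tool [ 0.0374 -0.0021  0.4715] norm 0.473 turn [-0.05 -0.67  0.35]
```

View pics/b3.png

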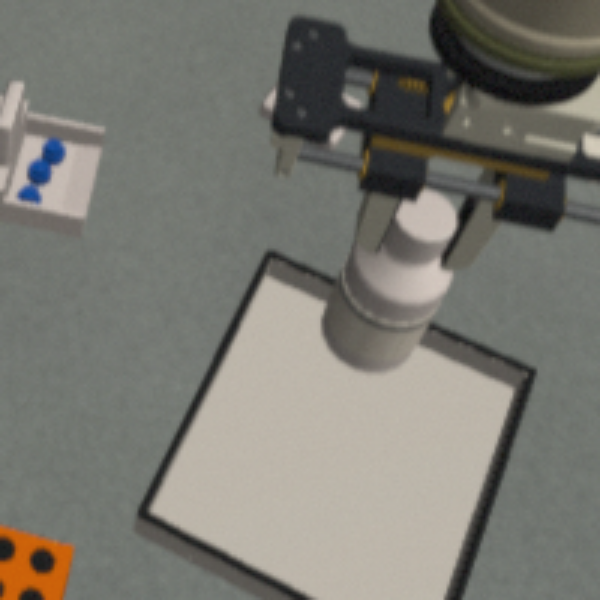

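Bottle is held and hanging upright at crop (390,280). Carrying it at moderate speed.

Request:
carry_out --motion '[0.001,0,0.015,0,0,0,-1,0.002,0,0.03,0,0,0,-1,0.002,0,0.035,0,0,0,-1,0.003,0,0.035,0,0,0,-1,0.003,0,0.035,0,0,0,-1]'

```text
t: 6.9
tool_pos: [0.5952, 0.0835, 0.233]
orientation: [-0.143, 2.157, -2.156]
force: [0.7, -0.6, -3.2]
opening: 0.0333
```

Request:
carry_out --motion '[0.003,0,0.035,0,0,0,-1,0.003,0,0.035,0,0,0,-1,0.003,0,0.035,0,0,0,-1,0.003,0,0.035,0,0,0,-1,0.003,0,0.035,0,0,0,-1]'

```text
t: 7.4
tool_pos: [0.5967, -0.1036, 0.2248]
orientation: [-0.154, 2.163, -2.162]
force: [-0.2, 0.3, -2.0]
opening: 0.0337
```

```bash
python3 -c "
from h import *
go((.608,-.236,.235),upr(7.6))"
```

```text
t 7.4 pos [ 0.5967 -0.1036  0.2248] op 0.0337 F [-0.2  0.3 -2. ] q [-15.   9.  84.  -0.  87.  68.]
shift tool [ 0.0057 -0.0104  0.1327] norm 0.1333 turn [ 0.1  -0.33  0.85]
```

Request:
carry_out --motion '[0.002,-0.003,0.035,0,0,0.4,-1,0.002,-0.003,0.035,0,0,0.4,-1,0.001,-0.003,0.03,0,0,0,-1,0.001,-0.001,0.02,0,0,0,-1,0,0,0.01,0,0,0,-1]'

```text
t: 7.9
tool_pos: [0.5996, -0.246, 0.2257]
orientation: [-0.144, 2.17, -2.16]
force: [0.3, 0.7, -3.1]
opening: 0.0336
```

```bash
python3 -c "
from h import *
go((.608,-.236,.145),upr(7.6))
a=imaging.read_camera('scene'); b=imaging.read_camera('top')
cv2.imwrite('pics/m1.png',cv2.resize(np.hstack([a[120:300,100:330],b[110:290,260:460]]),None,fx=1.85,fy=1.85))"
```

```text
t 7.9 pos [ 0.5996 -0.246   0.2257] op 0.0336 F [ 0.3  0.7 -3.1] q [-27.  16.  77.  -0.  88.  56.]
shift tool [-0.0105  0.0806 -0.0085] norm 0.0817 turn [ 0.3 -0.7  0.7]
```

View pics/m1.png

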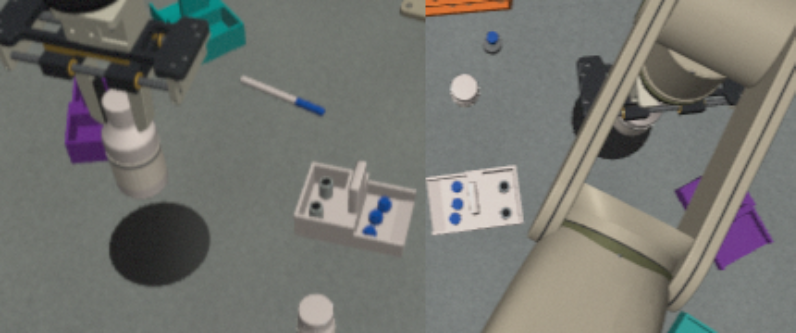

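Request:
carry_out --motion '[-0.006,0.01,-0.005,0,0,0.7,-1,-0.004,0.02,-0.003,0,0,0,-1,0,0.02,0,0,0,0,-1,0,0.015,0,0,0,0,-1,0,0,0,0,0,0,-1]'

```text
t: 8.5
tool_pos: [0.6095, -0.2275, 0.1548]
orientation: [-0.135, 2.166, -2.146]
force: [-1.0, 0.7, -2.7]
opening: 0.0333
```

```bash
python3 -c "
from h import *
go((.608,-.236,.1225),upr(7.6))"
```

```text
t 8.5 pos [ 0.6095 -0.2275  0.1548] op 0.0333 F [-1.   0.7 -2.7] q [-25.  18.  82.   0.  80.  57.]
shift tool [0.0026 0.0322 0.0086] norm 0.0334 turn [ 0.52 -0.4  -0.08]
```

Request:
carry_out --motion '[0.001,0.01,0.004,0.5,0,0,-1,0,0.008,0.004,0,0,0,-1,0,0.005,0,0,0,0,-1,0,0,0,0,0,0,-1,0,0,0,0,0,0,-1]'

```text
t: 9.0
tool_pos: [0.6107, -0.2351, 0.1315]
orientation: [-0.133, 2.153, -2.155]
force: [-0.4, -0.2, -2.3]
opening: 0.0334
```

```bash
python3 -c "
from h import *
go((.608,-.236,.1225),upr(7.6))"
```

```text
t 9.0 pos [ 0.6107 -0.2351  0.1315] op 0.0334 F [-0.4 -0.2 -2.3] q [-26.  19.  83.   0.  78.  57.]
shift tool [0.0028 0.0089 0.0006] norm 0.0094 turn [-0.08 -0.31 -0.2 ]
```

Request:
carry_out --motion '[0.002,0.004,0,0,0,0,-1,0,0.003,0,0,0,0,-1,0,0.002,0,0,0,0,-1,0,0,0,0,0,0,-1,0,0,0,0,0,0,-1]'

```text
t: 9.5
tool_pos: [0.6093, -0.2361, 0.1233]
orientation: [-0.13, 2.151, -2.156]
force: [-0.1, -0.6, -2.0]
opening: 0.0337
```

```bash
python3 -c "
from h import *
go((.608,-.236,.1225),upr(7.6))
a=imaging.read_camera('scene')
cv2.imwrite('pics/m2.png',cv2.resize(a[150:300,100:280],None,fx=4,fy=4))"
```

```text
t 9.5 pos [ 0.6093 -0.2361  0.1233] op 0.0337 F [-0.1 -0.6 -2. ] q [-26.  20.  83.   0.  77.  57.]
shift tool [ 0.0013  0.0008 -0.0003] norm 0.0016 turn [-0.15 -0.35 -0.33]
```

View pics/m2.png

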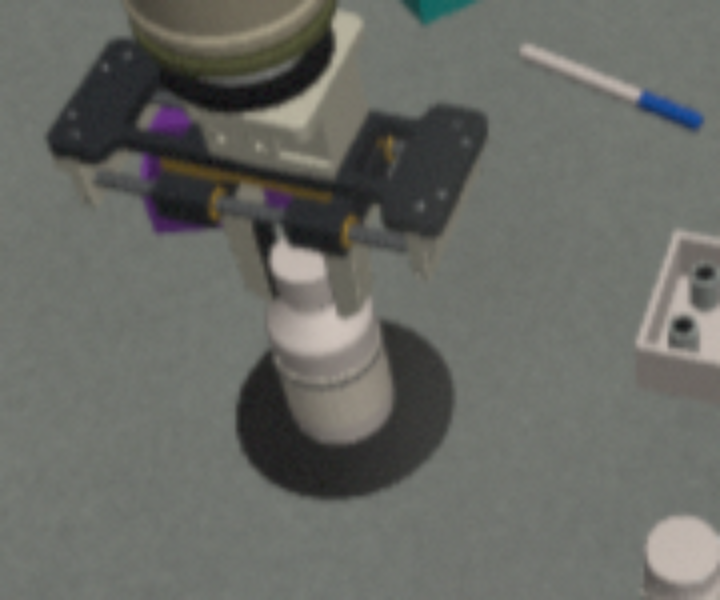

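Request:
carry_out --motion '[0,0.0015,0,0,0,0,-1,0,0.001,0,0,0,0,-1,0,0,0,0,0,0,-1,0,0,0,0,0,0,-1,0,0,0,0,0,0,-1]'

```text
t: 10.05
tool_pos: [0.6103, -0.2363, 0.1225]
orientation: [-0.128, 2.149, -2.156]
force: [0.6, -0.0, -0.7]
opening: 0.0335
```

Request:
carry_out --motion '[0,0.0015,0,0,0,0,-1,0,0,0,0,0,0,-1,0,0,0,0,0,0,-0.2,0,0,0,0,0,0,0.3,0,0,0,0,0,0,0.6]'

```text
t: 10.55
tool_pos: [0.6114, -0.2367, 0.1229]
orientation: [-0.125, 2.146, -2.156]
force: [-0.5, 0.3, -1.5]
opening: 0.0488
```

Request:
carry_out --motion '[0,0,0,0,0,0,0.6,0,0,0,0,0,0,0.6,0,-0.01,0,0,0,0,0.6,0,-0.03,0,0,0,0,0.6,0,-0.03,0,0,0,0,0.6]'

```text
t: 11.05
tool_pos: [0.6074, -0.235, 0.1893]
orientation: [-0.135, 2.156, -2.155]
force: [0.7, -0.4, 0.1]
opening: 0.0743
```

```bash
python3 -c "
from h import *
go((.4836,-.0327,.195),upr(7.6))
a=imaging.read_camera('scene')
cv2.imwrite('pics/m3.png',cv2.resize(a[120:300,100:330],None,fx=3,fy=3))"
```

```text
t 11.05 pos [ 0.6074 -0.235   0.1893] op 0.0743 F [ 0.7 -0.4  0.1] q [-26.  17.  80.   0.  83.  57.]
shift tool [ 0.0972 -0.0058 -0.2163] norm 0.2372 turn [ 0.03 -0.34 -0.08]
```

View pics/m3.png

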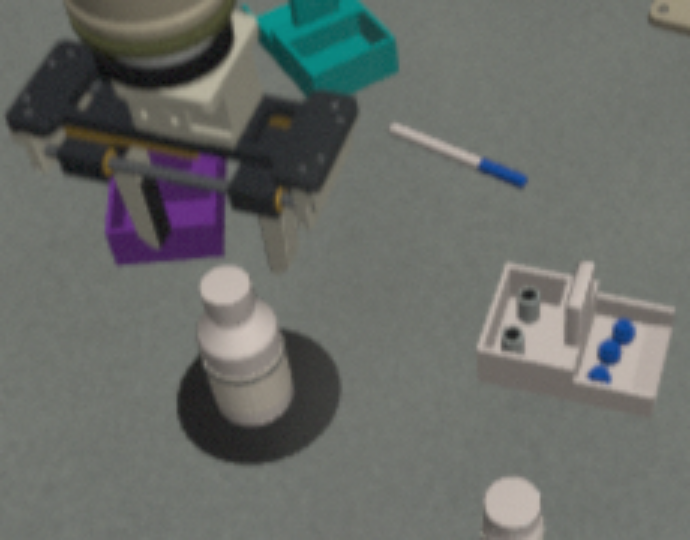

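Bottle stands upright well inside the mat (base at crop ~(252,400), mat centred ~(258,395)). Now to the caddy handle.

Request:
carry_out --motion '[0,-0.015,0,0,0,0,0.6,0.016,-0.005,-0.034,0,0,0,0.6,0.018,0,-0.041,0,0,0,0.6,0.018,0,-0.041,0,0,0,0.6,0.018,0,-0.041,0,0,0,0.6]'

```text
t: 11.6
tool_pos: [0.522, -0.0908, 0.2211]
orientation: [-0.109, 2.141, -2.16]
force: [-0.2, 0.1, 0.4]
opening: 0.0741
```

Request:
carry_out --motion '[0.015,0,-0.035,0,0,0,0.6,0.006,0,-0.015,0,0,0,0.6,0,0,0,0,0,0,0.6,0,0,0,0,0,0,0.6,0,0,0,0,0,0,0.6]'

```text
t: 12.1
tool_pos: [0.4933, -0.0387, 0.2237]
orientation: [-0.108, 2.135, -2.156]
force: [-0.7, 0.0, -1.1]
opening: 0.0747
```

```bash
python3 -c "
from h import *
go((.4836,-.0327,.120),upr(7.6))"
```

```text
t 12.1 pos [ 0.4933 -0.0387  0.2237] op 0.0747 F [-0.7  0.  -1.1] q [-10. -10. 104.  -0.  85.  73.]
shift tool [ 0.0114  0.1034 -0.0083] norm 0.1044 turn [-0.65 -0.44 -1.39]
```

Request:
carry_out --motion '[0.008,0.03,-0.004,-0.6,-0.4,-1.4,0.6,0.003,0.03,-0.004,0,0,0,0.6,0,0.02,0,0,0,0,0.6,0,0.01,0,0,0,0,0.6,0,0,0,0,0,0,0.6]'

```text
t: 12.6
tool_pos: [0.4857, -0.0376, 0.1325]
orientation: [-0.133, 2.152, -2.158]
force: [-0.2, 0.7, 0.9]
opening: 0.0746
```

```bash
python3 -c "
from h import *
go((.4836,-.0327,.070),upr(7.6))
a=imaging.read_camera('scene')
cv2.imwrite('pics/c1.png',cv2.resize(a[130:280,210:370],None,fx=4.5,fy=4))"
```

```text
t 12.6 pos [ 0.4857 -0.0376  0.1325] op 0.0746 F [-0.2  0.7  0.9] q [-10.  -6. 110.  -0.  76.  72.]
shift tool [ 0.0016  0.0625 -0.0053] norm 0.0627 turn [-0.16 -0.37 -0.15]
```

View pics/c1.png

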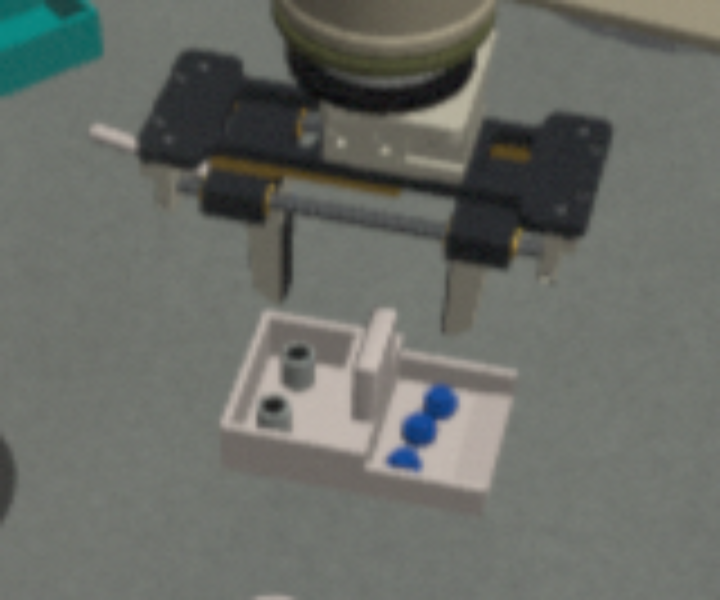

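Request:
carry_out --motion '[0.001,0,-0.005,0,0,0,0.6,0,0.02,-0.001,0,0,0,0.6,0,0.02,0,0,0,0,0.6,0,0.012,0,0,0,0,0.6,0,0,0,0,0,0,0.6]'

```text
t: 13.15
tool_pos: [0.4901, -0.0326, 0.0871]
orientation: [-0.118, 2.144, -2.156]
force: [0.0, -0.5, 0.9]
opening: 0.0743
```

```bash
python3 -c "
from h import *
go((.4836,-.0327,.070),upr(7.6))"
```

```text
t 13.15 pos [ 0.4901 -0.0326  0.0871] op 0.0743 F [ 0.  -0.5  0.9] q [-10.  -3. 112.  -0.  70.  73.]
shift tool [ 0.0067  0.017  -0.0009] norm 0.0183 turn [-0.36 -0.44 -0.83]
```

Request:
carry_out --motion '[0.005,0.008,-0.001,-0.3,-0.4,-0.8,0.6,0.002,0.006,0,0,0,0,0.6,0,0.003,0,0,0,0,0.6,0,0,0,0,0,0,0.6,0,0,0,0,0,0,0.6]'

```text
t: 13.65
tool_pos: [0.4846, -0.0328, 0.0719]
orientation: [-0.139, 2.15, -2.153]
force: [0.9, 0.5, -0.4]
opening: 0.0743
```

```bash
python3 -c "
from h import *
go((.4836,-.0327,.070),upr(7.6))"
```

```text
t 13.65 pos [ 0.4846 -0.0328  0.0719] op 0.0743 F [ 0.9  0.5 -0.4] q [-10.  -2. 113.  -0.  69.  73.]
shift tool [ 0.001   0.0018 -0.0002] norm 0.0021 turn [-0.1  -0.   -0.18]
```

Request:
carry_out --motion '[0.001,0.002,0,0,0,0,0,0,0,0,0,0,0,-0.5,0,0,0,0,0,0,-0.6,0,0,0,0,0,0,-0.6,0,0,0,0,0,0,-1]' --squeeze 40

```text
t: 14.15
tool_pos: [0.4842, -0.033, 0.0706]
orientation: [-0.137, 2.149, -2.153]
force: [0.9, 0.4, -0.4]
opening: 0.0389
```

Request:
carry_out --motion '[0,0,0,0,0,0,-1,0,0,0,0,0,0,-1,0,0,0,0,0,0,-1,0,0,0,0,0,0,-1,0,0,0,0,0,0,-1]'

```text
t: 14.65
tool_pos: [0.4842, -0.033, 0.0707]
orientation: [-0.138, 2.149, -2.152]
force: [0.0, 0.3, 0.2]
opening: 0.0114
```

Request:
carry_out --motion '[0,0,0,0,0,0,-1,0,0,0,0,0,0,-1,0,0,0,0,0,0,-1,0,0,0,0,0,0,-1,0,0,0,0,0,0,-1]'

```text
t: 15.15
tool_pos: [0.4842, -0.033, 0.0707]
orientation: [-0.138, 2.149, -2.152]
force: [-0.2, -0.6, 0.3]
opening: 0.0119
```

```bash
python3 -c "
from h import *
go((.4836,-.0327,.070),upr(7.6))"
```

```text
t 15.15 pos [ 0.4842 -0.033   0.0707] op 0.0119 F [-0.2 -0.6  0.3] q [-10.  -2. 113.  -0.  68.  72.]
shift tool [ 0.0006  0.0007 -0.0004] norm 0.001 turn [-0.11 -0.01 -0.27]
```

Request:
carry_out --motion '[0,-0.01,0,0,0,0,-1,0,-0.02,0,0,0,0,-1,0,-0.025,0,0,0,0,-1,0,-0.025,0,0,0,0,-1,0,-0.015,0,0,0,0,-1]'

```text
t: 15.65
tool_pos: [0.4801, -0.0323, 0.1665]
orientation: [-0.148, 2.155, -2.155]
force: [-0.2, 0.8, -3.2]
opening: 0.0119
```

```bash
python3 -c "
from h import *
go((.618,.225,.17),upr(7.6))
a=imaging.read_camera('scene')
cv2.imwrite('pics/c2.png',cv2.resize(a[100:280,190:370],None,fx=3.3,fy=3.3))"
```

```text
t 15.65 pos [ 0.4801 -0.0323  0.1665] op 0.0119 F [-0.2  0.8 -3.2] q [-10.  -8. 109.  -0.  80.  72.]
shift tool [-0.1707 -0.0041 -0.2368] norm 0.2919 turn [ 0.03 -0.01  0.25]
```

View pics/c2.png

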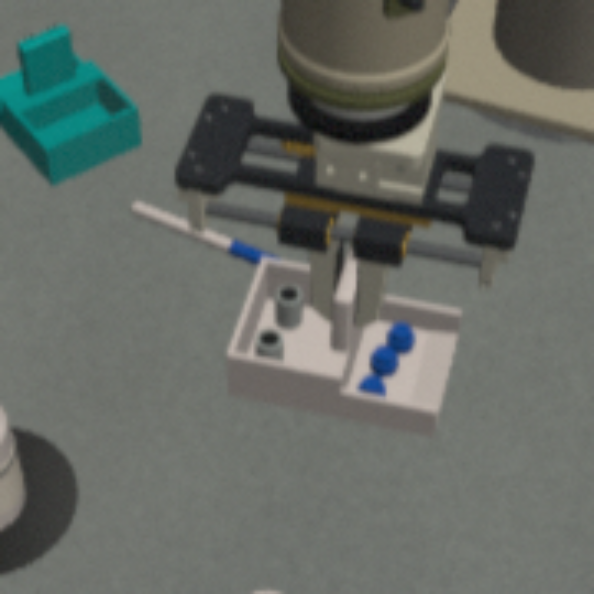

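Caddy is lifted level, stoppers and adapters in place. Moving to above the tray.

Request:
carry_out --motion '[-0.006,0,-0.008,0,0,0,-1,-0.011,0,-0.015,0,0,0,-1,-0.015,0,-0.021,0,0,0,-1,-0.018,0,-0.025,0,0,0,-1,-0.018,0,-0.025,0,0,0,-1]'

```text
t: 16.2
tool_pos: [0.537, 0.0719, 0.1666]
orientation: [-0.14, 2.156, -2.159]
force: [0.4, -0.3, -0.8]
opening: 0.0119
```

Request:
carry_out --motion '[-0.018,0,-0.025,0,0,0,-1,-0.018,0,-0.025,0,0,0,-1,-0.018,0,-0.025,0,0,0,-1,-0.016,0,-0.022,0,0,0,-1,-0.014,0,-0.018,0,0,0,-1]'

```text
t: 16.7
tool_pos: [0.6048, 0.2066, 0.1575]
orientation: [-0.152, 2.16, -2.163]
force: [-0.4, -0.3, -1.6]
opening: 0.0113
```

```bash
python3 -c "
from h import *
go((.618,.225,.16),upr(7.6))"
```

```text
t 16.7 pos [0.6048 0.2066 0.1575] op 0.0113 F [-0.4 -0.3 -1.6] q [14. 17. 83.  0. 81. 97.]
shift tool [-0.0154 -0.0027 -0.0165] norm 0.0227 turn [-0.02 -0.28  0.72]
```

Request:
carry_out --motion '[-0.008,-0.002,-0.009,2,0,0.7,-1,-0.007,0,-0.007,4,0,0,-1,0,0,0,5,0,0,-1,0,0,0,5,0,0,-1,0,0,0,3,0,0,-1]'

```text
t: 17.2
tool_pos: [0.6164, 0.2305, 0.1504]
orientation: [-0.121, 1.749, -2.483]
force: [0.3, 0.8, -2.6]
opening: 0.0119
```

```bash
cat >> h.py <<'E'
def tilted(psi,th): return R.from_euler('z',psi,degrees=True).as_matrix()@R.from_euler('x',-th,degrees=True).as_matrix()@R.from_euler('z',-psi,degrees=True).as_matrix()@upr(psi)
def spout(psi=7.6):
    s=robot.read_state();O=R.from_rotvec(s["orientation"]).as_matrix();p=np.array(s["tool_pos"])
    rel=np.array([[-.042,.0647,-.066],[.042,.0647,-.066],[0,.0647,-.066],[0,.0707,.066]])
    th=np.degrees(np.arccos(-O[2,1])); print("tilt",th.round(1)); print("spout ends, mid, deep end:",(p+rel@O.T).round(3).tolist())
E
python3 -c "
from h import *
spout();go((.618,.225,.15),tilted(7.6,25))"
```

```text
tilt 19.7
spout ends, mid, deep end: [[0.652, 0.276, 0.067], [0.569, 0.265, 0.068], [0.611, 0.27, 0.067], [0.627, 0.145, 0.106]]
t 17.2 pos [0.6164 0.2305 0.1504] op 0.0119 F [ 0.3  0.8 -2.6] q [ 26.  26.  74. -19.  87. 111.]
shift tool [-0.0009  0.0022  0.0052] norm 0.0057 turn [ 5.34 -0.06  0.43]
```

Request:
carry_out --motion '[0,0,0.002,4,0,0.4,-1,0,0,0.002,4,0,0,-1,0,0,0.001,4,0,0,-1,0,0,0,3,0,0,-1,0,0,0,1,0,0,-1]'

```text
t: 17.7
tool_pos: [0.6128, 0.2312, 0.1424]
orientation: [-0.104, 1.361, -2.697]
force: [-0.1, -0.5, -2.4]
opening: 0.0118
```

```bash
python3 -c "
from h import *
spout();go((.618,.225,.15),tilted(7.6,45))
a=imaging.read_camera('scene')
cv2.imwrite('pics/p1.png',cv2.resize(a[150:410,250:500],None,fx=2.3,fy=2.3))"
```

```text
tilt 36.4
spout ends, mid, deep end: [[0.652, 0.251, 0.051], [0.568, 0.24, 0.052], [0.61, 0.246, 0.051], [0.626, 0.137, 0.125]]
t 17.7 pos [0.6128 0.2312 0.1424] op 0.0118 F [-0.1 -0.5 -2.4] q [ 33.  35.  69. -32.  93. 118.]
shift tool [-0.0043 -0.0021  0.01  ] norm 0.0111 turn [8.58 0.49 0.16]
```

View pics/p1.png

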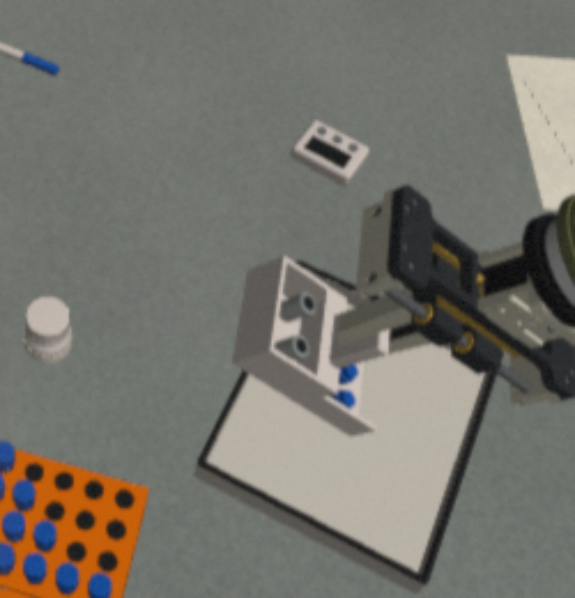

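Request:
carry_out --motion '[-0.002,-0.002,0.004,2.5,0.2,0,-1,-0.001,-0.002,0.004,2.5,0.2,0,-1,-0.001,-0.002,0.004,2.5,0,0,-1,0,-0.001,0.001,2.5,0,0,-1,0,-0.001,0.001,2,0,0,-1]'

```text
t: 18.25
tool_pos: [0.6176, 0.2263, 0.1551]
orientation: [-0.077, 1.072, -2.823]
force: [0.8, 0.0, -1.7]
opening: 0.0118
```

```bash
python3 -c "
from h import *
spout();go((.618,.225,.15),tilted(7.6,52))
a=imaging.read_camera('scene')
cv2.imwrite('pics/p2.png',cv2.resize(a[230:410,310:490],None,fx=3.2,fy=3.2))"
```

```text
tilt 48.4
spout ends, mid, deep end: [[0.659, 0.227, 0.063], [0.576, 0.216, 0.063], [0.618, 0.222, 0.063], [0.63, 0.13, 0.158]]
t 18.25 pos [0.6176 0.2263 0.1551] op 0.0118 F [ 0.8  0.  -1.7] q [ 36.  41.  64. -42. 100. 120.]
shift tool [-0.0003  0.0044 -0.003 ] norm 0.0053 turn [3.61 0.15 0.24]
```

View pics/p2.png

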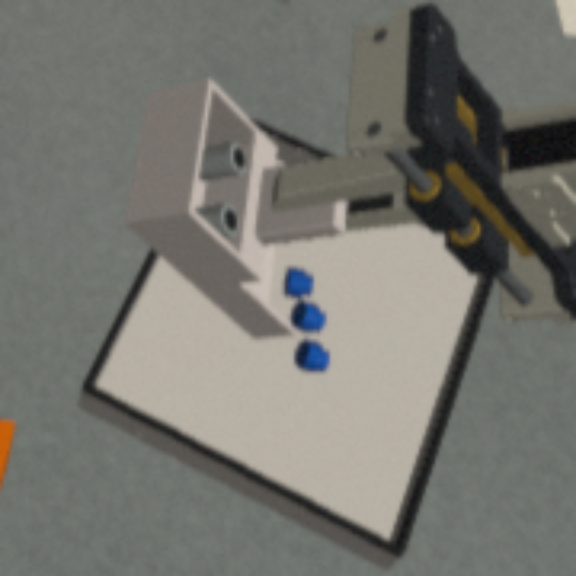

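Request:
carry_out --motion '[0,0,0,2,0,0,-1,0,0,0,0,0,0,-1,0,0,0,0,0,0,-1,0,0,0,0,0,0,-1,0,0,0,0,0,0,-1]'

```text
t: 18.8
tool_pos: [0.6173, 0.2262, 0.1538]
orientation: [-0.076, 1.019, -2.842]
force: [-0.1, -0.5, -2.0]
opening: 0.0114
```

```bash
python3 -c "
from h import *
spout();go((.618,.225,.15),tilted(7.6,52))
a=imaging.read_camera('scene');b=imaging.read_camera('top')
cv2.imwrite('pics/p3.png',cv2.resize(a[230:410,310:490],None,fx=3.2,fy=3.2))
cv2.imwrite('pics/p3t.png',cv2.resize(b[100:240,120:280],None,fx=3.5,fy=3.5))"
```

```text
tilt 50.5
spout ends, mid, deep end: [[0.659, 0.224, 0.061], [0.576, 0.213, 0.062], [0.618, 0.218, 0.062], [0.63, 0.131, 0.16]]
t 18.8 pos [0.6173 0.2262 0.1538] op 0.0114 F [-0.1 -0.5 -2. ] q [ 37.  43.  63. -43. 101. 121.]
shift tool [-0.0005  0.0034 -0.0021] norm 0.004 turn [1.49 0.23 0.28]
```

View pics/p3.png

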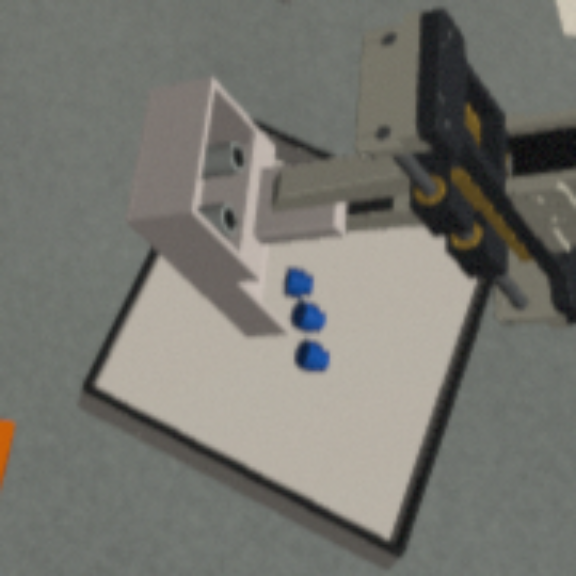

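View pics/p3t.png

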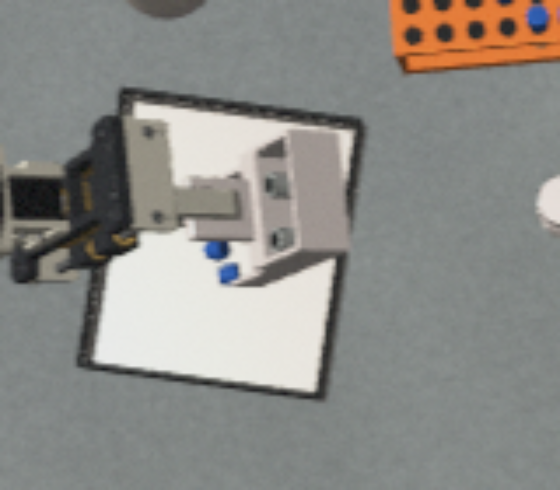

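All three stoppers lie still in the tray at scene-crop (298,282),(310,318),(312,357); both adapters are in the deep bay. Raise and untilt.

Request:
carry_out --motion '[0,-0.007,0.008,0,0,0,-1,0,-0.006,0.007,-3,0,0,-1,0,0,0,-6,0,0,-1,0,0,0,-6,0,0,-1,0,0,0,-6,0,0,-1]'

```text
t: 19.4
tool_pos: [0.6161, 0.2293, 0.1748]
orientation: [-0.116, 1.534, -2.609]
force: [-0.0, 0.2, -2.2]
opening: 0.0118
```

Request:
carry_out --motion '[0,0,0,-6,0,0,-1,0,0,0,-6,0,0,-1,0,0,0,-6,0,0,-1,0,0,0,-5,0,0,-1,0,0,0,-2,0,0,-1]'

```text
t: 19.9
tool_pos: [0.6193, 0.2286, 0.1863]
orientation: [-0.137, 2.091, -2.199]
force: [0.4, 0.7, -1.6]
opening: 0.0118
```

```bash
python3 -c "
from h import *
spout();go((.4842,-.033,.17),upr(7.6))"
```

```text
tilt 2.9
spout ends, mid, deep end: [[0.653, 0.296, 0.119], [0.57, 0.285, 0.118], [0.611, 0.291, 0.118], [0.629, 0.16, 0.119]]
t 19.9 pos [0.6193 0.2286 0.1863] op 0.0118 F [ 0.4  0.7 -1.6] q [ 17.  19.  78.  -3.  84. 100.]
shift tool [0.1697 0.0274 0.2396] norm 0.2949 turn [-2.9   0.25 -0.36]
```

Request:
carry_out --motion '[0.006,0,0.008,-2,0,0,-1,0.012,0,0.017,-0.8,0,0,-1,0.018,0,0.025,0,0,0,-1,0.018,0,0.025,0,0,0,-1,0.018,0,0.025,0,0,0,-1]'

```text
t: 20.4
tool_pos: [0.5623, 0.1154, 0.1933]
orientation: [-0.135, 2.142, -2.142]
force: [0.7, -0.5, -1.2]
opening: 0.0117
```

Request:
carry_out --motion '[0.018,0,0.025,0,0,0,-1,0.018,0,0.025,0,0,0,-1,0.018,0,0.025,0,0,0,-1,0.014,0,0.02,0,0,0,-1,0.01,0,0.012,0,0,0,-1]'

```text
t: 20.9
tool_pos: [0.4966, -0.0094, 0.1983]
orientation: [-0.13, 2.131, -2.145]
force: [-0.4, 0.4, -1.7]
opening: 0.0118
```

```bash
python3 -c "
from h import *
go((.4842,-.033,.09),upr(7.6))
a=imaging.read_camera('scene')
cv2.imwrite('pics/r1.png',cv2.resize(a[100:280,190:400],None,fx=3.3,fy=3.3))"
```

```text
t 20.9 pos [ 0.4966 -0.0094  0.1983] op 0.0118 F [-0.4  0.4 -1.7] q [ -7.  -9. 105.  -0.  82.  75.]
shift tool [0.0178 0.1081 0.0208] norm 0.1115 turn [-0.45  0.55 -1.15]
```

View pics/r1.png

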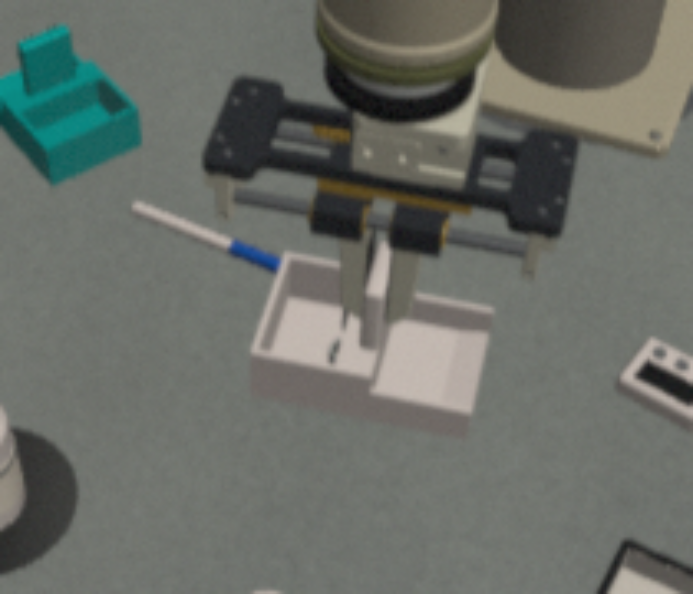

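Request:
carry_out --motion '[0.009,0.015,0.011,-0.4,0.5,-1.1,-1,0.008,0.025,0.01,0,0,0,-1,0,0.025,0,0,0,0,-1,0,0.02,0,0,0,0,-1,0,0.008,0,0,0,0,-1]'

```text
t: 21.45
tool_pos: [0.4851, -0.0376, 0.1107]
orientation: [-0.131, 2.139, -2.156]
force: [-0.5, -0.2, -2.5]
opening: 0.0119
```

```bash
python3 -c "
from h import *
go((.4842,-.033,.0707),upr(7.6))"
```

```text
t 21.45 pos [ 0.4851 -0.0376  0.1107] op 0.0119 F [-0.5 -0.2 -2.5] q [-10.  -5. 112.  -0.  73.  72.]
shift tool [ 0.0008  0.0399 -0.005 ] norm 0.0403 turn [-0.5   0.01 -0.61]
```

Request:
carry_out --motion '[0.001,0.005,-0.003,-0.5,0,-0.6,-1,0,0.01,-0.002,0,0,0,-1,0,0.01,0,0,0,0,-1,0,0.005,0,0,0,0,-1,0,0,0,0,0,0,-1]'

```text
t: 21.95
tool_pos: [0.485, -0.032, 0.0809]
orientation: [-0.143, 2.15, -2.151]
force: [0.4, 0.1, -2.7]
opening: 0.0119
```

```bash
python3 -c "
from h import *
go((.4842,-.033,.0707),upr(7.6))"
```

```text
t 21.95 pos [ 0.485  -0.032   0.0809] op 0.0119 F [ 0.4  0.1 -2.7] q [-10.  -3. 113.  -0.  70.  72.]
shift tool [0.0009 0.0102 0.0009] norm 0.0103 turn [-0.03  0.12 -0.1 ]
```

Request:
carry_out --motion '[0.001,0.004,0.001,0,0,0,-1,0,0.004,0,0,0,0,-1,0,0.002,0,0,0,0,-1,0,0,0,0,0,0,-1,0,0,0,0,0,0,-1]'

```text
t: 22.45
tool_pos: [0.4848, -0.0334, 0.071]
orientation: [-0.142, 2.149, -2.151]
force: [-1.2, -0.2, -2.1]
opening: 0.0119
```

```bash
python3 -c "
from h import *
go((.4842,-.033,.0707),upr(7.6))"
```

```text
t 22.45 pos [ 0.4848 -0.0334  0.071 ] op 0.0119 F [-1.2 -0.2 -2.1] q [-10.  -2. 113.  -0.  69.  72.]
shift tool [ 0.0006  0.0003 -0.0005] norm 0.0008 turn [-0.07  0.12 -0.18]
```

Request:
carry_out --motion '[0,0.0015,0,0,0,0,-1,0,0,0,0,0,0,-1,0,0,0,0,0,0,-1,0,0,0,0,0,0,-1,0,0,0,0,0,0,-1]'

```text
t: 22.95
tool_pos: [0.4857, -0.0336, 0.0715]
orientation: [-0.14, 2.148, -2.151]
force: [-0.3, 0.8, -2.0]
opening: 0.0118
```

```bash
python3 -c "
from h import *
go((.4842,-.033,.0707),upr(7.6))
F=[]
for i in range(6):
    a=imaging.read_camera('scene');F.append(robot.read_state()['force'])
print(np.mean(F,0))
cv2.imwrite('pics/r2.png',cv2.resize(a[120:280,210:370],None,fx=4,fy=3.5))"
```

```text
t 22.95 pos [ 0.4857 -0.0336  0.0715] op 0.0118 F [-0.3  0.8 -2. ] q [-10.  -2. 113.  -0.  69.  72.]
shift tool [ 0.0014  0.0008 -0.0009] norm 0.0018 turn [-0.1   0.12 -0.28]
[ 0.09511167  0.27393096 -1.5445036 ]
```

View pics/r2.png

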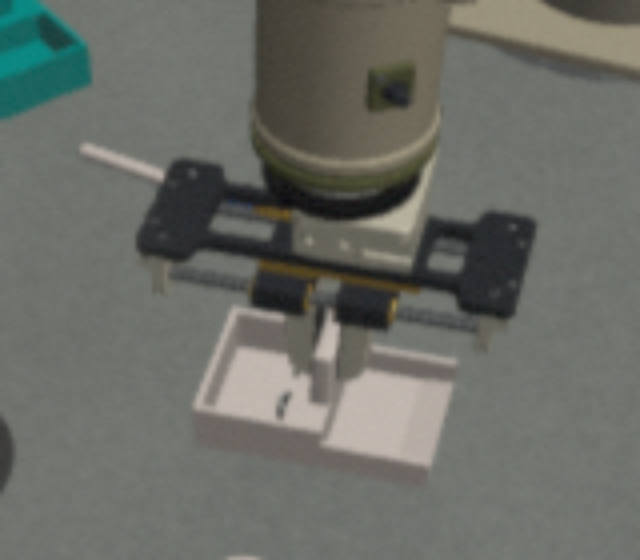

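Request:
carry_out --motion '[0.001,0.002,-0.001,0,0,-0.3,-1,0,0.0015,0,0,0,0,-1,0,0,0,0,0,0,-1,0,0,0,0,0,0,-1,0,0,0,0,0,0,-1]'

```text
t: 23.75
tool_pos: [0.4865, -0.0334, 0.0713]
orientation: [-0.142, 2.147, -2.154]
force: [-0.3, 0.3, -1.5]
opening: 0.012
```

```bash
python3 -c "
from h import *
F=[]
for i in range(6):
    a=imaging.read_camera('scene');F.append(robot.read_state()['force'])
print(np.mean(F,0))
go((.4842,-.033,.0707),upr(7.6))"
```

```text
[ 0.03700627  0.09127458 -2.13011614]
t 24.05 pos [ 0.4865 -0.0334  0.0712] op 0.0118 F [-0.7  0.5 -2.5] q [-10.  -2. 113.  -0.  69.  73.]
shift tool [ 0.0022  0.0005 -0.0007] norm 0.0024 turn [-0.2   0.11 -0.14]
```

Request:
carry_out --motion '[0.003,0.002,0,0,0,0,-1,0,0.003,0,0,0,0,-1,0,0.002,0,0,0,0,-1,0,0,0,0,0,0,-1,0,0,0,0,0,0,-1]'

```text
t: 24.55
tool_pos: [0.487, -0.0339, 0.0715]
orientation: [-0.134, 2.144, -2.151]
force: [0.8, 1.0, -2.4]
opening: 0.0116
```

```bash
python3 -c "
from h import *
F=[]
for i in range(6):
    a=imaging.read_camera('scene');F.append(robot.read_state()['force'])
print(np.mean(F,0))
go((.4842,-.033,.0707),upr(7.6))"
```

```text
[ 0.04906114 -0.34263606 -1.6328081 ]
t 24.85 pos [ 0.4867 -0.0338  0.071 ] op 0.012 F [ 0.6 -0.1 -2. ] q [-10.  -2. 113.  -0.  68.  72.]
shift tool [ 0.0023  0.0003 -0.0012] norm 0.0026 turn [-0.22  0.09 -0.49]
```

Request:
carry_out --motion '[0,0,0,0,0,0,-0.6,0,0,0,0,0,0,-0.3,0,0,0,0,0,0,0.1,0,0,0,0,0,0,0.1,0,0,0,0,0,0,0.1]'

```text
t: 25.35
tool_pos: [0.4871, -0.034, 0.0713]
orientation: [-0.134, 2.144, -2.151]
force: [0.6, -0.2, 0.9]
opening: 0.0461
```

Request:
carry_out --motion '[0,0,0,0,0,0,0.1,0,-0.01,0,0,0,0,0.1,0,-0.03,0,0,0,0,0.1,0,-0.04,0,0,0,0,0.1,0,-0.04,0,0,0,0,0.1]'

```text
t: 25.85
tool_pos: [0.4811, -0.0328, 0.1897]
orientation: [-0.148, 2.153, -2.154]
force: [0.4, 0.1, 0.3]
opening: 0.0512
```

```bash
python3 -c "
from h import *
go((.4842,-.033,.0707),upr(7.6))
a=imaging.read_camera('scene');cv2.imwrite('pics/f1.png',cv2.resize(a,(800,600)))
cv2.imwrite('pics/f2.png',cv2.resize(a[200:265,250:335],None,fx=9,fy=9,interpolation=cv2.INTER_CUBIC))"
```

```text
t 25.85 pos [ 0.4811 -0.0328  0.1897] op 0.0512 F [0.4 0.1 0.3] q [-10.  -9. 107.  -0.  83.  72.]
shift tool [-0.0035  0.119   0.0006] norm 0.119 turn [-0.01  0.09  0.2 ]
```

View pics/f1.png

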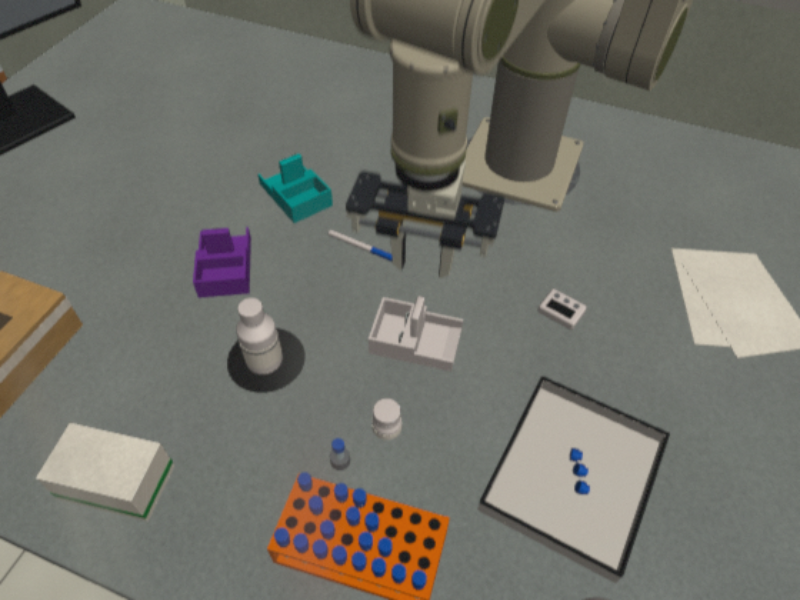

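View pics/f2.png

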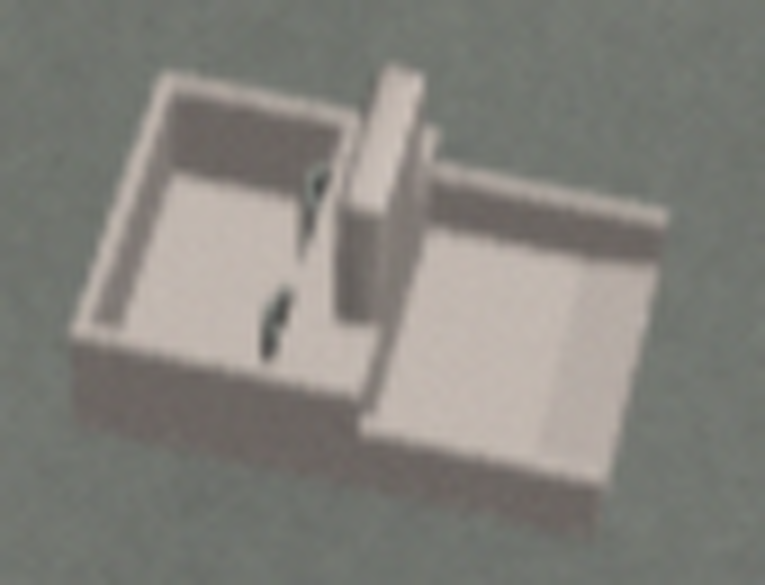

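Request:
carry_out --motion '[0,-0.02,0,0,0,0,0.1,0,0,0,0,0,0,0.1,0,0,0,0,0,0,0.1,0,0,0,0,0,0,0.1,0,0,0,0,0,0,0.1]'

```text
t: 26.4
tool_pos: [0.4862, -0.0336, 0.2229]
orientation: [-0.129, 2.14, -2.15]
force: [-0.5, -0.1, 0.2]
opening: 0.0507
```

```bash
python3 -c "
from h import *
print(robot.read_state()['dq'].round(3)); print(robot.close_job())"
```

```text
[-0.002  0.006  0.009  0.    -0.002  0.002]
the job is handed in; nothing more can be done
None
```

The job is done and handed in at about 26.4 s, well inside the 69 s limit.

- **Bottle:** I gripped it by its cap, carried it upright and stood it near the centre of the mat.
- **Stoppers:** I lifted the caddy by its handle and tilted it to about 50° over the tray. All three stoppers slid out into the tray without being touched.
- **Caddy:** I set it back upright and let go. It stands within about 3 mm of its original place.

**Last checks:** The final picture shows:
- the bottle upright and wholly on the mat
- three stoppers in the tray
- the shallow bay empty
- the jar, tube stand, timer, pen and look-alike caddies apparently undisturbed

The gripper was clear of everything and the arm was nearly at rest.

**What was less certain:**
- **Adapters:** both stayed in the deep bay but slid under the divider's lip, so they are only partly visible now.
- **Caddy set-down:** the force reading did not clearly show the caddy touching the bench. I released it at the same height as I had gripped it, to within about 0.5 mm, and the picture shows it standing level.

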